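Set and lock the portioning stop

TASK

Set the portioning gauge on the bench: with a fingertip, push its upright sliding stop plate along the rail towards the clip that has the V groove (the other clip is a plain flat blank), until the stop's spring pin rides up the clip and drops into the groove, without pushing it on past the groove. Then press the raised lock lever on the stop down flat, and move clear. Only push and press: lift nothing, do not pull the pin up, and leave the other things on the bench where they are.

Things in the scene. Friction and masses are not known exactly. Their poses are not given: they have to be found in the camera images.
- gauge: Portioning gauge fixed to the bench: white board 220 (x) x 400 (y) x 15 mm with a metal rail (20 mm wide at x +50 mm, top 37 mm up) along y; end caps at y +-190 mm. Origin: centre of the board's underside; y along the rail (to the robot's left), x away from the robot; turned up to 17 degrees. Behind the rail a ledge 21 mm up carries two clips. Directions below are in this frame.
- stop (a joint): Position of the sliding stop along the gauge's +y (m), 0 at the gauge's origin, range -0.135 to 0.135. It slides with about 1 N of friction and stays where left. It is a steel block (46 x 56 mm, top 60 mm above the bench) on the rail, with an upright plate 6 mm thick that reaches over the board towards the robot.
- plate (a point): Place to push the stop: mid-thickness of the tall end of its upright plate, 55 mm above the bench, axes as the gauge's. Here the plate spans 25 mm in -x to 20 mm in +x of this point and 17 to 75 mm above the bench; its two pushing faces are 3 mm to either side in y.
- pin_line (a point): Point on the stop on the axis of its upright spring pin (8 mm thick, round nose, black head 16 mm across, 67 to 77 mm above the bench), behind the rail. It moves with the stop but does not rise with the pin.
- pin (a joint): Height of the spring pin (m): 0 fully down (running just above the ledge), rises to about 0.008 on top of the grooved clip, about 0.0015 when dropped in the groove. Only the clip should lift it. Its spring presses down with 5 to 8 N.
- groove (a point): Middle of the V groove of the grooved clip: dark steel, 90 mm along the rail, 16 mm wide, a 35 mm ramp rising 8 mm at each end, V groove 12 mm wide in the middle. Axes as the gauge's. Set when pin_line has the same y and the pin is down. Pushing up the ramp takes 3 to 4 N, more if fast; the push drops away as the pin falls in; pushing out the far side takes 12 to 16 N.
- blank_clip: The plain flat clip of the same length (90 x 16 x 3 mm, no ramps or groove) on the other side of the stop along the rail. It does nothing. Origin: centre of its underside.
- lever (a joint): Angle of the lock lever (rad): starts at 0 to 0.1 (tilted up about 30 degrees), grows as it is pressed down, 0.52 flat at its end stop; stays where left; takes about 3 N at its end. Hinged on top of the stop's block (axis along y, 68 mm above the bench, 52 mm from the lever end) and points towards the robot.
- lever_end (a point): Top of the lever's black end pad (22 x 24 mm): the place to press from above. About 98 mm above the bench when up; 73 mm when flat, and then 9 mm nearer the robot.
- jar: Spice jar with red cap, 45 mm across, 106 mm high, loose, upright. Origin: centre of its underside. Leave alone.
- ninth_pan: Small open steel pan 108 x 176 x 65 mm, loose. Origin: centre of its underside. Leave alone.
- kitchen_timer: White round kitchen timer, 68 mm across, 50 mm high, loose. Origin: centre of its underside. Leave alone.
- scraper: Bench scraper lying flat, 108 x 152 x 24 mm, loose. Origin: centre of its underside. Leave alone.

How it is judged:
By the outcome, as a careful person would: the job done as asked, in the order asked, and still so for the second after the job is handed in, with the robot touching nothing.
It also fails if it takes over 43 s, if anything falls off the work surface, if the arm or the gripper's body presses on something with over 40 N, if the wrist force passes 120 N, or if a joint passes its speed limit or range.

ROBOT

A 6-joint arm with a two-finger parallel gripper is mounted at the origin on a cart in front of the work surface, level with it; the furniture and walls round the work are solid. World frame = base frame: x ahead of the robot, y to its left, z up, the work surface at z = 0. Lengths are in m, angles in rad, forces in N, time in s.
With the tool pointing down it reaches from about 0.325 to 0.75 m from the base axis. Payload 7.6 kg.
Tool frame: the origin (TCP) lies on the centre line of the jaws, within the pads' length; the fingertips stand 14 mm ahead of it and the grasp point (between the pads) lies 5 mm behind it; z points along the fingers, y is the line along which they close (so a half turn about z gives the same grasp; the last joint's range is limited). The gripper opens to 85 mm and grips with 20 to 120 N. Pads are 22 mm wide; open, the fingers measure 114 mm over their backs; the gripper's body (76 mm by 85 mm) begins 54 mm behind the grasp point. The pads swing forward as they close: fully open they stand 13 mm farther back than shut.
Start: joints at [-1.355, 0.052, 1.401, -0, 1.689, -0.07], TCP at [0.148, -0.504, 0.225] pointing down, gripper open.
Joint ranges: [-2.9, 2.9], [-0.91, 2.17], [0.12, 2.37], [-1.06, 4.2], [0.26, 2.73], [-2.93, 2.93]. Speed limits (rad/s): [2.57, 2.57, 3.01, 3.14, 3.14, 3.14].

INTERFACE

Orientations are given as a unit quaternion [w, x, y, z].
In Python, from rig import monitor, capture, calibration, order gives the robot as it stands.
- The arm moves only by the tool drive_tool, never from a script. Its argument "commands" is a list that holds one entry, the list of rows, each a list of 7 numbers: the shift along the tool's x, y, z normalised to -1 to 1, where 1 is 0.2 m, then the turn, a rotation vector about the tool's x, y, z normalised to -1 to 1, where 1 is pi rad, then the gripper's target within -1 to 1 (shut at 1, half-way at 0, fully open at -1). A call has 1 to 5 rows; each row is the pose to reach, as a shift and turn from the pose commanded when the call began, along the tool's axes at that moment, turning the shorter way round; what a row does not reach only later rows make up. A row lasts 1/8 s, in which the tool goes at most 62.5 mm and 10.7 degrees, less where a joint would pass 70% of its speed; a pose out of reach is approached as far as the arm can. A call with a number of a shift or a turn outside -1 to 1 is refused whole. A call with a gripper value outside its range is refused whole. The fingers move at their own pace and stop on an object; "squeeze" is the grip in N (left out, the last holds). Time passes only in rows, so rows that repeat a pose let the fingers close. It gives the time, the measured TCP pose, the force, the opening and the grip force at its end, in the units of the state.
- monitor.observe(): the state, without advancing time (a new reading comes with each control period).
- capture(name): name is "scene" or "top" or "wrist"; returns the picture (384x512x3 uint8, red, green, blue); there is no depth.
- calibration(name): a dict with "vfov" (degrees; the focal length in pixels is half the picture's height over the tangent of half this angle, whatever the lens; pixels are square), "cx", "cy" (the principal point, pixels), "R" (3x3) and "t" (3): a world point X has camera coordinates R X + t. Camera axes: x right, y down, z forward; pixel columns grow to the right and rows downward; lengths in m; the calibration is good to about 2 mm. The wrist camera is an equidistant fisheye: a pixel r from the principal point sees the ray r / f radians off the axis. A picture is of the moment at which its call begins: read the wrist's pose just before it. calibration takes no time and is no camera call; for the wrist camera it gives the pose at the moment of the call.
- order.close_job(): hands the job in; it is judged then, once.
The state is a dict: "t": time; "joint_positions": joint angles; "joint_velocities": joint speeds; "joint_efforts": joint torques, N m; "ee_pos": TCP position; "orientation": TCP orientation; "ft_force": force on the tool from outside, world axes, zero at the start; "ft_torque": the same for the moment, N m; "opening": finger opening in m; "finger_force": force on a finger pad.
Only numpy, scipy, OpenCV 4.12 (cv2) and the standard library are available. Lean on these libraries where they do the work, as an engineer would, in place of code of your own. Each camera call takes 0.05 s, during which the arm holds its last target. There are 200 camera calls.

## Working session

There is one attempt and no reset: what is moved stays moved. The work goes in short steps, Python scripts to look and compute and a tool call to move; the robot and the scene stay as the last step left them, time stands still between calls to the robot, and variables do not carry over. Pictures are saved under pics/ and viewed, at most 10 in all, crops included, and the job is handed in when it is done.

Besides the shell and the picture viewer there is one more tool, called after ">>>" in YAML: its name, and indented under it one key for each argument. drive_tool: Moves the arm, as the interface text tells. Scaled input: -1 to 1 covers 0.2 m each way for a shift and pi rad each way for a turn. Its arguments: {"type":"object","properties":{"commands":{"type":"array","items":{"type":"array","items":{"type":"array","items":{"type":"number"}}}},"squeeze":{"type":"number"}},"required":["commands"]}

```bash
mkdir -p pics
cat > h.py <<'E'
import numpy as np, cv2
from rig import monitor, capture, calibration, order
def snap(c,n):
    im=capture(c); cv2.imwrite(f'pics/{n}.png',im[:,:,::-1]); return im
def foc(c): return 192/np.tan(np.radians(c['vfov'])/2)
def ray(name,u,v,z):
    c=calibration(name); f=foc(c); R=np.array(c['R']);t=np.array(c['t'])
    d=R.T@np.array([(u-c['cx'])/f,(v-c['cy'])/f,1]); o=-R.T@t
    return o+d*(z-o[2])/d[2]
def proj(name,X):
    c=calibration(name); f=foc(c); p=np.array(c['R'])@np.array(X)+np.array(c['t'])
    return np.array([c['cx']+f*p[0]/p[2],c['cy']+f*p[1]/p[2]])
E
python3 - <<'E'
from h import *
a=snap('scene','a');b=snap('top','b')
for n in('scene','top'):
    c=calibration(n);print(n,foc(c),-np.array(c['R']).T@np.array(c['t']))
cv2.imwrite('pics/b2.png',cv2.resize(b[:,:,::-1],(800,600),interpolation=cv2.INTER_CUBIC))
print(monitor.observe())
E
```

```text
scene 383.09835076179974 [0.16911755 0.91584146 1.11875403]
top 350.37012435854655 [ 0.36761768 -0.05594505  1.24684818]
{'t': 0.1, 'joint_positions': array([-1.35527510e+00,  5.28109902e-02,  1.40162863e+00,  6.42688443e-06,
        1.68861095e+00, -7.02756897e-02]), 'joint_velocities': array([-0.00048047, -0.00218272, -0.001973  , -0.00040749,  0.00143765,
       -0.00013229]), 'joint_efforts': array([ 6.07697093e-04, -3.82582247e+01, -3.60985422e+01, -1.00737338e-04,
        4.75227542e-03,  2.82918614e-05]), 'ee_pos': array([ 0.1479848 , -0.50341836,  0.22423444]), 'orientation': array([-7.27268713e-04,  9.89807061e-01,  1.42412956e-01, -4.97094391e-05]), 'ft_force': array([ 0.1935821 , -0.26965516,  0.39074882]), 'ft_torque': array([-0.01742292, -0.02361663,  0.04347737]), 'finger_force': 0.0, 'opening': 0.08554957432070956}
```

View pics/b2.png

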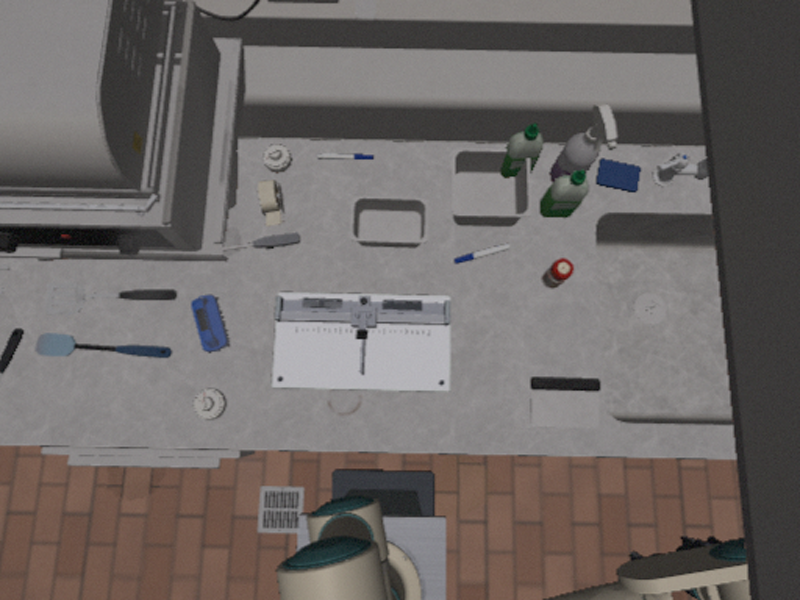

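View pics/a.png

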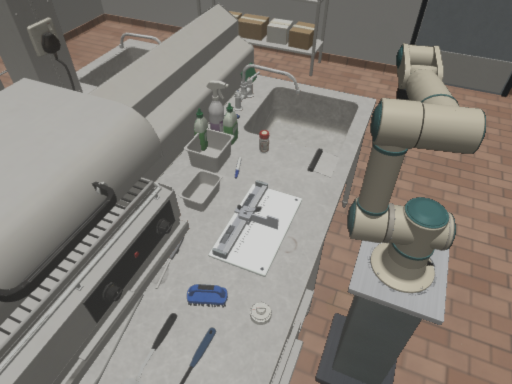

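Top view: board corners are about (273,388) and (449,389) in the 800-px image. The stop is near (363,310), with clips at (322,302) and (402,305). I'll zoom in to tell the clips apart.

Run:
```python
from h import *
b=cv2.imread('pics/b.png');a=cv2.imread('pics/a.png')
x=cv2.resize(b[182:255,170:294],None,fx=6.4,fy=6.4,interpolation=cv2.INTER_CUBIC)[:300*2]
y=cv2.resize(a[175:275,205:310],None,fx=5.8,fy=5.8,interpolation=cv2.INTER_CUBIC)
cv2.imwrite('pics/c.png',x);cv2.imwrite('pics/d.png',y)
for u,v in((273,388),(449,389),(451,295),(276,294)):print(ray('top',(u+.5)*.64-.5,(v+.5)*.64-.5,.015))
c=calibration('wrist');print(c)
```

```text
[0.41927032 0.2271277  0.015     ]
[ 0.42466032 -0.16402635  0.015     ]
[ 0.63872837 -0.16829715  0.015     ]
[0.6330426  0.23462134 0.015     ]
{'vfov': 65.70646984690485, 'cx': 259.470723056987, 'cy': 195.19891126514375, 'R': array([[ 0.28248336, -0.95926881, -0.00255208],
       [-0.92351235, -0.27267158,  0.2697687 ],
       [-0.25947658, -0.07384829, -0.96292177]]), 't': array([-0.52354159, -0.03591017,  0.37838079])}
```

View pics/c.png

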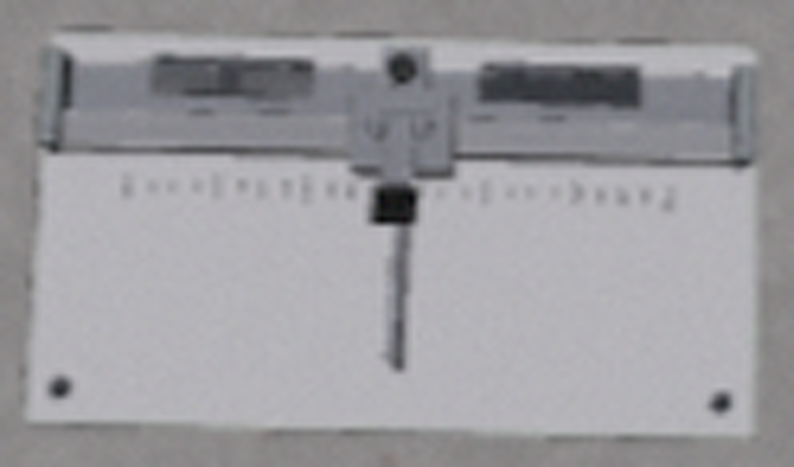

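View pics/d.png

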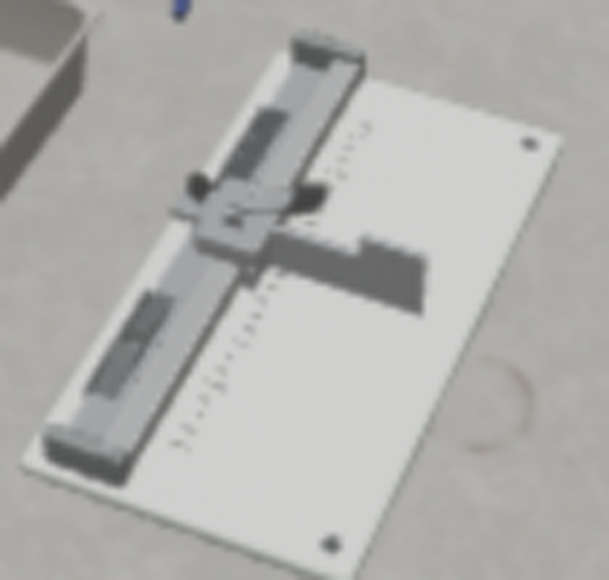

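Crop c shows the left (+y) clip with a light/dark groove at (233,77). The right clip is uniform, so it is the blank, and the push goes towards +y. The pin head is at (403,68), the lever pad at (394,204), and the plate top runs from (405,225) to (397,370). Next I'll convert these to positions.

```bash
cat >> h.py <<'E'
def cr(u,v): return 170+(u+.5)/6.4-.5, 182+(v+.5)/6.4-.5
E
python3 - <<'E'
from h import *
from scipy.optimize import least_squares
obs=[(30,420,-.11,.2),(752,435,-.11,-.2),(757,48,.11,-.2),(55,33,.11,.2)]
P=np.array([ray('top',*cr(u,v),.015)[:2] for u,v,*_ in obs]);L=np.array([o[2:] for o in obs])
def T(p,l):
    c,s=np.cos(p[2]),np.sin(p[2]);return p[:2]+l@np.array([[c,s],[-s,c]])
r=least_squares(lambda p:(T(p,L)-P).ravel(),[.53,.03,0]);print(r.x,np.round(r.fun*1000,1));np.save('g.npy',r.x)
c,s=np.cos(r.x[2]),np.sin(r.x[2])
for n,u,v,z in[('groove',233,77,.026),('clipL',152,72,.022),('clipR',314,78,.022),('blank L',480,83,.024),('blank R',640,87,.024),('pin',403,68,.077),('lever',394,204,.096),('plate far',405,228,.075),('plate end',397,370,.075),('rail capL y',63,100,.037)]:
    w=ray('top',*cr(u,v),z);d=w[:2]-r.x[:2];print(n,w.round(4),'gauge',np.round([c*d[0]+s*d[1],-s*d[0]+c*d[1]],4))
E
```

```text
[ 0.52980898  0.03181289 -0.00223813] [-2.2  3.8 -2.7 -4.3  2.4 -2.3  2.5  2.8]
groove [0.6123 0.1258 0.026 ] gauge [0.0823 0.0942]
clipL [0.615  0.1717 0.022 ] gauge [0.0849 0.1401]
clipR [0.6134 0.0813 0.022 ] gauge [0.0835 0.0497]
blank L [ 0.612  -0.0113  0.024 ] gauge [ 0.0823 -0.0429]
blank R [ 0.6115 -0.1003  0.024 ] gauge [ 0.082  -0.1319]
pin [0.6088 0.028  0.077 ] gauge [ 0.079  -0.0036]
lever [0.5329 0.0289 0.096 ] gauge [ 0.0031 -0.0029]
plate far [0.5233 0.0242 0.075 ] gauge [-0.0065 -0.0076]
plate end [0.4491 0.0259 0.075 ] gauge [-0.0807 -0.0061]
rail capL y [0.5954 0.2168 0.037 ] gauge [0.0651 0.1852]
```

>>> drive_tool:
  commands:
    - [[0.18, -0.15, 0, 0, 0, 0, 1], [0.36, -0.3, 0, 0, 0, 0, 1], [0.55, -0.44, 0, 0, 0, 0, 1], [0.73, -0.59, 0, 0, 0, 0, 1]]
  squeeze: 20

```text
t: 0.6
ee_pos: [0.2554, -0.3479, 0.2246]
orientation: [-0.0, 0.99, 0.142, -0.0]
ft_force: [0.9, -0.6, -0.2]
opening: 0.0121
finger_force: 0.0
```

>>> drive_tool:
  commands:
    - [[0.18, -0.15, 0, 0, 0, 0, 1], [0.36, -0.3, 0, 0, 0, 0, 1], [0.55, -0.44, 0, 0, 0, 0, 1], [0.73, -0.59, 0, 0, 0, 0, 1]]

```text
t: 1.1
ee_pos: [0.3622, -0.1935, 0.2247]
orientation: [-0.0, 0.99, 0.142, -0.0]
ft_force: [0.4, -0.0, 0.2]
opening: 0.0002
finger_force: 0.0
```

>>> drive_tool:
  commands:
    - [[0.18, -0.15, 0, 0, 0, 0.03, 1], [0.36, -0.3, 0, 0, 0, 0.06, 1], [0.55, -0.44, 0, 0, 0, 0.091, 1], [0.73, -0.59, 0, 0, 0, 0.091, 1], [0.73, -0.59, 0, 0, 0, 0.091, 1]]

```text
t: 1.72
ee_pos: [0.4691, -0.0384, 0.2242]
orientation: [-0.0, 1.0, 0.002, -0.001]
ft_force: [0.3, -0.4, -0.3]
opening: 0.0002
finger_force: 0.0
```

Run:
```python
from h import *
c=calibration('wrist');print(monitor.observe()); w=snap('wrist','w1')
cv2.imwrite('pics/w1b.png',cv2.resize(w[:,:,::-1],(800,600),interpolation=cv2.INTER_CUBIC))
import pickle;pickle.dump(c,open('w1.pkl','wb'))
```

```text
{'t': 1.725, 'joint_positions': array([-1.60244658e-01, -1.01287186e-01,  1.55323108e+00,  2.98025579e-04,
        1.69118180e+00,  1.40658210e+00]), 'joint_velocities': array([-0.06076857, -0.03282897,  0.02676515, -0.01745056,  0.01087235,
       -0.04006513]), 'joint_efforts': array([  1.59788769, -31.46851659, -36.66651249,   0.26013281,
        -0.12598086,   0.43414738]), 'ee_pos': array([ 0.46909492, -0.03835526,  0.22417883]), 'orientation': array([-2.69813087e-04,  9.99997690e-01,  2.00256599e-03, -7.32561110e-04]), 'ft_force': array([ 0.34730973, -0.36405457, -0.27711293]), 'ft_torque': array([-0.04601876, -0.04539049,  0.04113965]), 'finger_force': 0.0, 'opening': 0.0001653243816145017}
```

View pics/w1b.png

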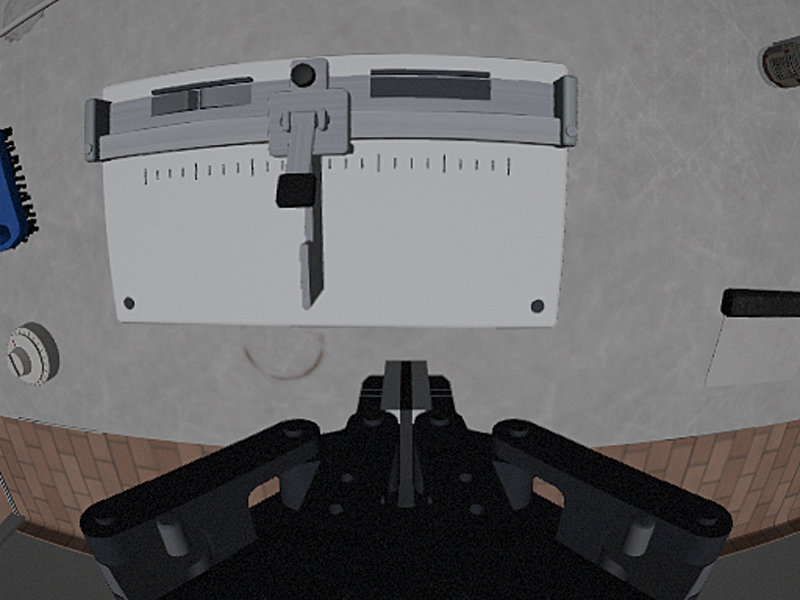

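The wrist view shows the groove clearly at (197,98). The pin head is at (303,74), the lever pad at (296,190), the plate top from (305,242) to (306,308), and board corners at (120,322) and (556,326).

```bash
cat >> h.py <<'E'
def wray(c,u,v,z):
    u=(u+.5)*.64-.5;v=(v+.5)*.64-.5;f=foc(c)
    x,y=u-c['cx'],v-c['cy'];r=np.hypot(x,y);th=r/f
    R=np.array(c['R']);o=-R.T@np.array(c['t'])
    d=R.T@np.array([x/r*np.sin(th),y/r*np.sin(th),np.cos(th)]);return o+d*(z-o[2])/d[2]
E
python3 - <<'E'
from h import *
import pickle;c=pickle.load(open('w1.pkl','rb'))
for n,u,v,z in[('groove bottom near',198,107,.0265),('groove far',197,91,.0265),('clipL',151,104,.022),('clipR',252,95,.022),('blankL',371,87,.024),('blankR',490,89,.024),('pin',303,74,.077),('lever',296,190,.098),('plate far top',305,242,.075),('plate end top',306,308,.075),('bl',119,323,.015),('br',556,326,.015),('tr',567,65,.015),('tl',104,87,.015),('tipsL',387,361,.210),('tipsR',427,361,.21)]:
    print(n,wray(c,u,v,z).round(4))
E
```

```text
groove bottom near [0.5997 0.1255 0.0265]
groove far [0.613  0.1266 0.0265]
clipL [0.609  0.1725 0.022 ]
clipR [0.6054 0.0811 0.022 ]
blankL [ 0.6059 -0.0114  0.024 ]
blankR [ 0.6062 -0.0998  0.024 ]
pin [0.6061 0.0282 0.077 ]
lever [0.5306 0.0279 0.098 ]
plate far top [0.4957 0.0284 0.075 ]
plate end top [0.4508 0.0297 0.075 ]
bl [0.4176 0.2295 0.015 ]
br [ 0.4186 -0.1641  0.015 ]
tr [ 0.6337 -0.1641  0.015 ]
tl [0.6345 0.2289 0.015 ]
tipsL [ 0.4692 -0.0308  0.21  ]
tipsR [ 0.4692 -0.0459  0.21  ]
```

>>> drive_tool:
  commands:
    - [[0, 0, 0.25, 0, 0, 0, 1], [0, 0, 0.5, 0, 0, 0, 1], [0, 0, 0.75, 0, 0, 0, 1], [0, 0, 0.85, 0, 0, 0, 1], [0, -0.2, 0.85, 0, 0, 0, 1]]

```text
t: 2.4
ee_pos: [0.4667, -0.0026, 0.0528]
orientation: [0.0, 1.0, -0.003, -0.002]
ft_force: [-1.0, -0.2, 0.3]
opening: 0.0002
finger_force: 0.0
```

>>> drive_tool:
  commands:
    - [[0, -0.03, 0, 0, 0, 0, 1], [0, -0.06, 0, 0, 0, 0, 1], [0, -0.09, 0, 0, 0, 0, 1], [0, -0.12, 0, 0, 0, 0, 1], [0, -0.15, 0, 0, 0, 0, 1]]

```text
t: 3.02
ee_pos: [0.4686, 0.0294, 0.0552]
orientation: [0.0, 1.0, -0.0, 0.0]
ft_force: [0.2, -1.7, 2.0]
opening: -0.0002
finger_force: 1.0
```

>>> drive_tool:
  commands:
    - [[0, -0.04, 0, 0, 0, 0, 1], [0, -0.08, 0, 0, 0, 0, 1], [0, -0.12, 0, 0, 0, 0, 1], [0, -0.15, 0, 0, 0, 0, 1], [0, -0.18, 0, 0, 0, 0, 1]]

```text
t: 3.65
ee_pos: [0.4686, 0.0659, 0.055]
orientation: [0.0, 1.0, 0.0, 0.0]
ft_force: [0.4, -1.8, 1.9]
opening: 0.0001
finger_force: 1.0
```

>>> drive_tool:
  commands:
    - [[0, -0.02, 0, 0, 0, 0, 1], [0, -0.04, 0, 0, 0, 0, 1], [0, -0.06, 0, 0, 0, 0, 1], [0, -0.08, 0, 0, 0, 0, 1], [0, -0.1, 0, 0, 0, 0, 1]]

```text
t: 4.28
ee_pos: [0.4686, 0.0849, 0.055]
orientation: [0.001, 1.0, -0.0, 0.0]
ft_force: [1.2, -5.4, 1.3]
opening: 0.0001
finger_force: 2.9
```

Run:
```python
from h import *
import pickle
c=calibration('wrist');print(monitor.observe()['ee_pos']); w=snap('wrist','w2')
pickle.dump(c,open('w2.pkl','wb'))
cv2.imwrite('pics/w2b.png',cv2.resize(w[:,:,::-1],(800,600),interpolation=cv2.INTER_CUBIC))
```

```text
[0.46858417 0.08492743 0.05498421]
```

View pics/w2b.png

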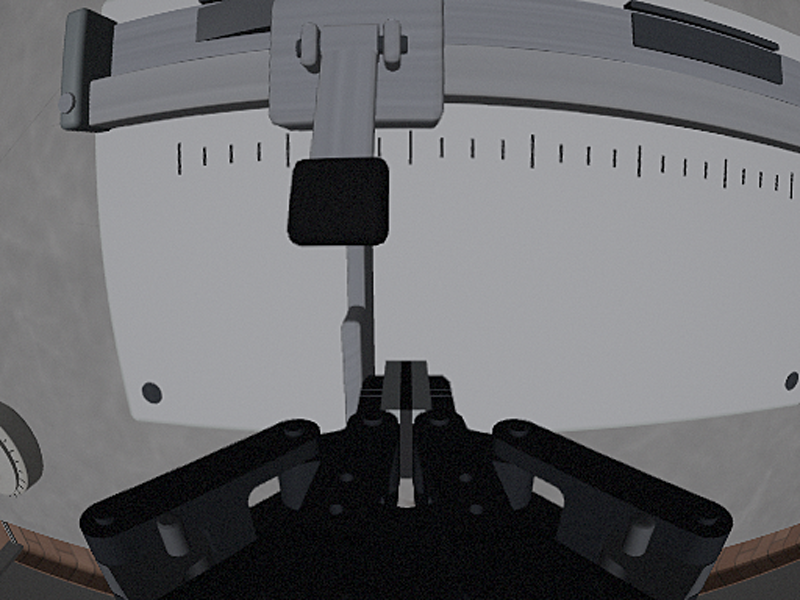

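The pushing fingers touch the plate. Its top centre line is at about (352,325), and the pin is on the ramp. Next, the remaining distance.

Run:
```python
from h import *
import pickle;c=pickle.load(open('w2.pkl','rb'))
for n,u,v,z in[('plate top L',343,325,.075),('plate top R',361,325,.075),('lever',338,202,.098),('block L',271,60,.06),('block R',443,60,.06)]:print(n,wray(c,u,v,z).round(4))
```

```text
plate top L [0.4942 0.1037 0.075 ]
plate top R [0.4942 0.0984 0.075 ]
lever [0.531  0.1008 0.098 ]
block L [0.5757 0.1276 0.06  ]
block R [0.5737 0.074  0.06  ]
```

>>> drive_tool:
  commands:
    - [[0, -0.015, 0, 0, 0, 0, 1], [0, -0.03, 0, 0, 0, 0, 1], [0, -0.045, 0, 0, 0, 0, 1], [0, -0.06, 0, 0, 0, 0, 1], [0, -0.07, 0, 0, 0, 0, 1]]

```text
t: 4.95
ee_pos: [0.4686, 0.099, 0.055]
orientation: [0.0, 1.0, -0.0, 0.0]
ft_force: [2.1, -5.3, 1.0]
opening: -0.0
finger_force: 2.5
```

>>> drive_tool:
  commands:
    - [[0, -0.005, 0, 0, 0, 0, 1], [0, -0.01, 0, 0, 0, 0, 1], [0, -0.015, 0, 0, 0, 0, 1]]

```text
t: 5.32
ee_pos: [0.4686, 0.1025, 0.055]
orientation: [-0.0, 1.0, -0.0, 0.0]
ft_force: [1.2, -2.2, 0.2]
opening: -0.0005
finger_force: 1.3
```

>>> drive_tool:
  commands:
    - [[0, -0.005, 0, 0, 0, 0, 1], [0, -0.01, 0, 0, 0, 0, 1]]

```text
t: 5.58
ee_pos: [0.4684, 0.1046, 0.0549]
orientation: [-0.0, 1.0, 0.0, -0.0]
ft_force: [1.4, -1.1, 0.6]
opening: 0.0002
finger_force: 1.0
```

>>> drive_tool:
  commands:
    - [[0, -0.004, 0, 0, 0, 0, 1], [0, -0.004, 0, 0, 0, 0, 1]]

```text
t: 5.82
ee_pos: [0.468, 0.1056, 0.0547]
orientation: [-0.0, 1.0, 0.0, -0.001]
ft_force: [-0.2, -0.2, -0.4]
opening: 0.0002
finger_force: 0.0
```

>>> drive_tool:
  commands:
    - [[0, -0.004, 0, 0, 0, 0, 1], [0, -0.004, 0, 0, 0, 0, 1]]

```text
t: 6.08
ee_pos: [0.4683, 0.1061, 0.0549]
orientation: [-0.0, 1.0, 0.0, -0.0]
ft_force: [0.1, 0.1, -0.4]
opening: -0.0001
finger_force: 0.0
```

>>> drive_tool:
  commands:
    - [[0, -0.004, 0, 0, 0, 0, 1], [0, -0.004, 0, 0, 0, 0, 1]]

```text
t: 6.32
ee_pos: [0.4685, 0.1068, 0.055]
orientation: [0.0, 1.0, -0.0, 0.0]
ft_force: [0.4, -0.2, 0.8]
opening: -0.0001
finger_force: 0.0
```

The force fell to zero, so the pin has dropped in and the stop moved ahead of the finger. I'll back off, rise and look.

>>> drive_tool:
  commands:
    - [[0, 0.1, 0, 0, 0, 0, 1], [0, 0.2, -0.05, 0, 0, 0, 1], [-0.1, 0.2, -0.3, 0, 0, 0, 1], [-0.25, 0.1, -0.6, 0, 0, 0, 1], [-0.25, 0, -0.65, 0, 0, 0, 1]]

```text
t: 6.95
ee_pos: [0.4189, 0.1072, 0.1891]
orientation: [-0.001, 1.0, -0.001, 0.003]
ft_force: [-0.4, 0.8, -0.1]
opening: 0.0004
finger_force: 0.0
```

>>> drive_tool:
  commands:
    - [[0, 0, 0, 0, 0, 0, 1], [0, 0, 0, 0, 0, 0, 1]]

```text
t: 7.2
ee_pos: [0.4182, 0.1064, 0.1838]
orientation: [0.0, 1.0, 0.0, -0.001]
ft_force: [0.3, -0.8, -0.3]
opening: 0.0
finger_force: 0.0
```

Run:
```python
from h import *
import pickle
c=calibration('wrist');print(monitor.observe()['ee_pos']); w=snap('wrist','w3')
pickle.dump(c,open('w3.pkl','wb'))
cv2.imwrite('pics/w3b.png',cv2.resize(w[:,:,::-1],(800,600),interpolation=cv2.INTER_CUBIC))
```

```text
[0.41815776 0.10638459 0.18382469]
```

View pics/w3b.png

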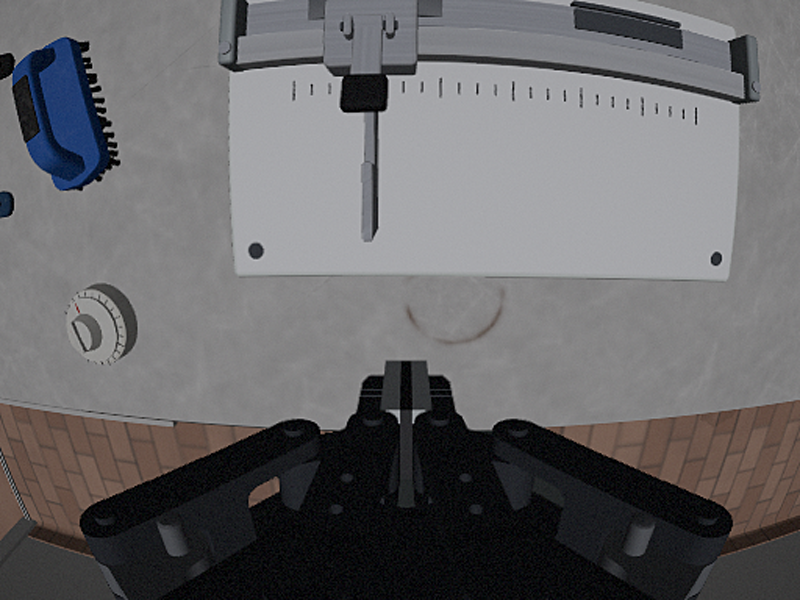

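The view is clean. The lever pad is at (364,92), and the plate top spans (361–377, 180). I'll work out the stop position relative to the groove.

Run:
```python
from h import *
import pickle;c=pickle.load(open('w3.pkl','rb'))
for n,u,v,z in[('plate top L',361.5,185,.075),('plate top R',373,185,.075),('plate front top',369.5,238,.075),('lever',364.5,92,.098),('block L',324,50,.06),('block R',416,50,.06),('clipR',442,10,.022),('clipL',308,10,.022),('bl',237,275,.015),('br',729,281,.015)]:print(n,wray(c,u,v,z).round(4))
```

```text
plate top L [0.4821 0.1311 0.075 ]
plate top R [0.482  0.1248 0.075 ]
plate front top [0.4524 0.127  0.075 ]
lever [0.5299 0.1273 0.098 ]
block L [0.5642 0.1547 0.06  ]
block R [0.5627 0.101  0.06  ]
clipR [0.6034 0.0827 0.022 ]
clipL [0.606  0.1731 0.022 ]
bl [0.4194 0.2299 0.015 ]
br [ 0.4178 -0.1639  0.015 ]
```

The stop's y is 0.1278 and the clip's middle is 0.1279, so it sits in the groove. Next I'll press the lever.

>>> drive_tool:
  commands:
    - [[0.2, -0.05, 0, 0, 0, 0, 1], [0.4, -0.1, 0, 0, 0, 0, 1], [0.53, -0.105, 0, 0, 0, 0, 1], [0.53, -0.105, 0.15, 0, 0, 0, 1], [0.53, -0.105, 0.28, 0, 0, 0, 1]]

```text
t: 7.88
ee_pos: [0.5242, 0.1268, 0.1262]
orientation: [0.0, 1.0, -0.001, -0.002]
ft_force: [-0.5, 0.1, -0.6]
opening: 0.0001
finger_force: 0.0
```

>>> drive_tool:
  commands:
    - [[0, 0, 0, 0, 0, 0, 1], [0, 0, 0.04, 0, 0, 0, 1], [0, 0, 0.08, 0, 0, 0, 1]]

```text
t: 8.25
ee_pos: [0.525, 0.1277, 0.1135]
orientation: [-0.0, 1.0, -0.0, 0.001]
ft_force: [-0.4, 0.5, -0.1]
opening: -0.0002
finger_force: 0.0
```

>>> drive_tool:
  commands:
    - [[0, 0, 0.025, 0, 0, 0, 1], [0, 0, 0.05, 0, 0, 0, 1], [0, 0, 0.075, 0, 0, 0, 1], [0, 0, 0.09, 0, 0, 0, 1]]

```text
t: 8.75
ee_pos: [0.5244, 0.1278, 0.0947]
orientation: [0.0, 1.0, -0.0, -0.0]
ft_force: [0.2, -0.6, 0.6]
opening: -0.0001
finger_force: 0.0
```

>>> drive_tool:
  commands:
    - [[0, 0, 0.015, 0, 0, 0, 1], [0, 0, 0.03, 0, 0, 0, 1], [0, 0, 0.03, 0, 0, 0, 1]]

```text
t: 9.12
ee_pos: [0.5244, 0.1278, 0.0888]
orientation: [0.0, 1.0, -0.0, -0.0]
ft_force: [-0.9, -0.7, 0.3]
opening: 0.0
finger_force: 0.5
```

>>> drive_tool:
  commands:
    - [[0, 0, 0.005, 0, 0, 0, 1], [0, 0, 0.01, 0, 0, 0, 1], [0, 0, 0.01, 0, 0, 0, 1]]

```text
t: 9.5
ee_pos: [0.5245, 0.1278, 0.0869]
orientation: [0.0, 1.0, -0.0, 0.0]
ft_force: [-1.6, 1.7, 1.9]
opening: 0.0001
finger_force: 1.1
```

>>> drive_tool:
  commands:
    - [[0, 0, 0.005, 0, 0, 0, 1], [0, 0, 0.01, 0, 0, 0, 1], [0, 0, 0.01, 0, 0, 0, 1]]

```text
t: 9.88
ee_pos: [0.5245, 0.1278, 0.0848]
orientation: [0.0, 1.0, -0.0, -0.0]
ft_force: [-0.9, -0.9, 1.9]
opening: 0.0001
finger_force: 0.8
```

>>> drive_tool:
  commands:
    - [[0, 0, 0.005, 0, 0, 0, 1], [0, 0, 0.01, 0, 0, 0, 1], [0, 0, 0.01, 0, 0, 0, 1]]

```text
t: 10.25
ee_pos: [0.5245, 0.1278, 0.0828]
orientation: [0.0, 1.0, -0.0, -0.0]
ft_force: [0.1, -0.2, 1.7]
opening: -0.0001
finger_force: 0.7
```

Run:
```python
from h import *
import pickle
c=calibration('wrist'); w=snap('wrist','w4');pickle.dump(c,open('w4.pkl','wb'))
cv2.imwrite('pics/w4b.png',cv2.resize(w[:,:,::-1],(800,600),interpolation=cv2.INTER_CUBIC))
```

```text
(no output)
```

View pics/w4b.png

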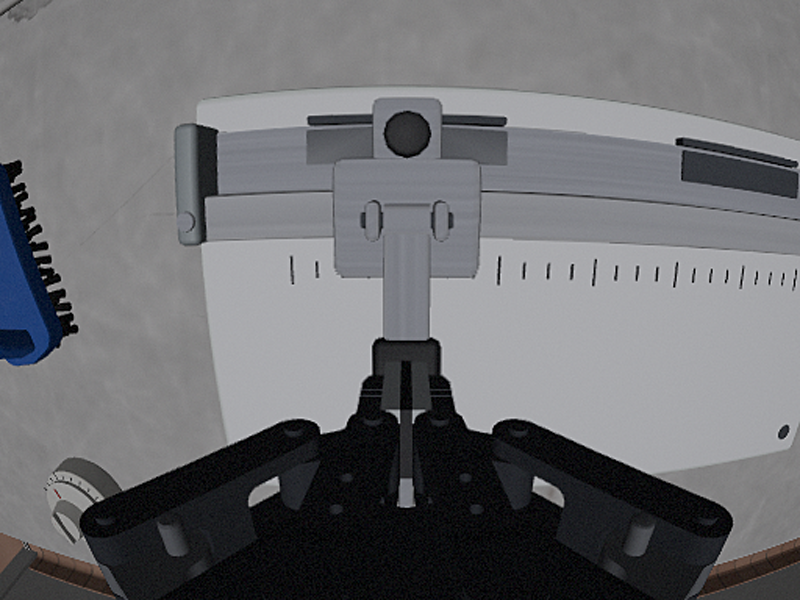

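The finger sits on the pad, with the lever straight ahead of it at (407,360). The pin head at (407,133) is over the middle of the clip (307–507). I'll keep pressing until it reaches the end stop.

>>> drive_tool:
  commands:
    - [[0, 0, 0.005, 0, 0, 0, 1], [0, 0, 0.01, 0, 0, 0, 1], [0, 0, 0.01, 0, 0, 0, 1]]

```text
t: 10.68
ee_pos: [0.5245, 0.1278, 0.0808]
orientation: [0.0, 1.0, -0.0, -0.0]
ft_force: [-1.6, -0.3, 0.9]
opening: 0.0001
finger_force: 0.7
```

>>> drive_tool:
  commands:
    - [[0, 0, 0.005, 0, 0, 0, 1], [0, 0, 0.01, 0, 0, 0, 1], [0, 0, 0.01, 0, 0, 0, 1]]

```text
t: 11.05
ee_pos: [0.5245, 0.1278, 0.0788]
orientation: [0.0, 1.0, -0.0, -0.0]
ft_force: [-1.0, 0.3, 1.1]
opening: 0.0004
finger_force: 0.6
```

Run:
```python
from h import *
import pickle
W3=pickle.load(open('w3.pkl','rb'));W4=pickle.load(open('w4.pkl','rb'))
for z in(.09,.098):print('w3',z,(wray(W3,341.5,92,z)-wray(W3,388.5,92,z))[1])
for z in(.06,.066,.073,.08,.088,.098):print('w4',z,(wray(W4,372,362,z)-wray(W4,441,362,z))[1], wray(W4,405,339,z)[0],(wray(W4,384,335,z)-wray(W4,430,335,z))[1])
c=calibration('wrist'); w=snap('wrist','w5');pickle.dump(c,open('w5.pkl','wb'))
o=cv2.imread('pics/w4.png')[80:290,190:325];n=w[80:290,190:325,::-1]
cv2.imwrite('pics/cmp.png',cv2.resize(np.hstack([o,n]),None,fx=2.8,fy=2.8,interpolation=cv2.INTER_CUBIC))
```

```text
w3 0.09 0.02425162533434992
w3 0.098 0.02345034601800633
w4 0.06 0.027549212681554372 0.5303717188223861 0.017973680833079292
w4 0.066 0.026583984954111725 0.5325356684368424 0.017343946135945518
w4 0.073 0.025457885938761943 0.5350602763203749 0.0166092556559561
w4 0.08 0.024331786923412188 0.5375848842039073 0.01587456517596668
w4 0.088 0.023044816620155298 0.5404701503565158 0.015034918913121642
w4 0.098 0.021436103741084192 0.5440767330472763 0.013985361084565343
```

View pics/cmp.png

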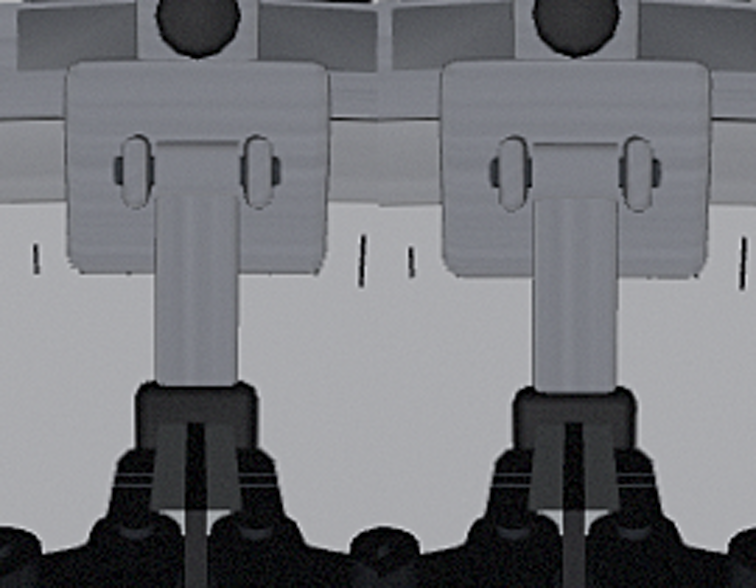

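Pad width and position put it at about z 0.08 at the earlier frame, so the lever is still on its way down. I'll keep pressing.

>>> drive_tool:
  commands:
    - [[0, 0, 0.005, 0, 0, 0, 1], [0, 0, 0.01, 0, 0, 0, 1], [0, 0, 0.01, 0, 0, 0, 1]]

```text
t: 11.48
ee_pos: [0.5245, 0.1278, 0.0768]
orientation: [0.0, 1.0, -0.0, -0.0]
ft_force: [-0.9, -0.1, 0.6]
opening: 0.0004
finger_force: 0.5
```

>>> drive_tool:
  commands:
    - [[0, 0, 0.005, 0, 0, 0, 1], [0, 0, 0.01, 0, 0, 0, 1], [0, 0, 0.01, 0, 0, 0, 1]]

```text
t: 11.85
ee_pos: [0.5245, 0.1278, 0.0748]
orientation: [0.0, 1.0, -0.0, 0.0]
ft_force: [-0.2, -0.2, 0.3]
opening: -0.0002
finger_force: 0.4
```

>>> drive_tool:
  commands:
    - [[0, 0, 0.005, 0, 0, 0, 1], [0, 0, 0.01, 0, 0, 0, 1], [0, 0, 0.01, 0, 0, 0, 1]]

```text
t: 12.22
ee_pos: [0.5244, 0.1278, 0.0728]
orientation: [0.0, 1.0, -0.0, -0.0]
ft_force: [-0.2, 0.1, 0.9]
opening: 0.0001
finger_force: 0.3
```

>>> drive_tool:
  commands:
    - [[0, 0, -0.1, 0, 0, 0, 1], [0, 0, -0.3, 0, 0, 0, 1], [0, 0, -0.56, 0, 0, 0, 1], [-0.27, 0.05, -0.56, 0, 0, 0, 1], [-0.53, 0.11, -0.56, 0, 0, 0, 1]]

```text
t: 12.85
ee_pos: [0.4177, 0.1056, 0.1853]
orientation: [-0.0, 1.0, 0.0, 0.001]
ft_force: [-0.9, -0.0, 1.3]
opening: 0.0001
finger_force: 0.0
```

>>> drive_tool:
  commands:
    - [[0, 0, 0, 0, 0, 0, 1], [0, 0, 0, 0, 0, 0, 1]]

```text
t: 13.1
ee_pos: [0.4191, 0.1059, 0.1854]
orientation: [-0.0, 1.0, -0.0, 0.001]
ft_force: [0.1, -0.3, 0.2]
opening: -0.0
finger_force: 0.0
```

Run:
```python
from h import *
import pickle
c=calibration('wrist');print(monitor.observe()['ee_pos']); w=snap('wrist','w6');pickle.dump(c,open('w6.pkl','wb'))
def pad(fn,x0=180,x1=300,y0=10,y1=110):
    g=cv2.cvtColor(cv2.imread(fn),cv2.COLOR_BGR2GRAY)[y0:y1,x0:x1]
    n,l,s,_=cv2.connectedComponentsWithStats((g<55).astype('u1'))
    for i in range(1,n):
        if s[i,4]>60:print(fn,s[i]+np.array([x0,y0,0,0,0]))
pad('pics/w3.png');pad('pics/w6.png')
def pj(c,X):
    p=np.array(c['R'])@np.array(X)+np.array(c['t']);r=np.hypot(p[0],p[1]);th=np.arctan2(r,p[2]);f=foc(c)
    return np.array([c['cx'],c['cy']])+f*th*p[:2]/r
for X in([.530,.1275,.098],[.521,.1275,.073]):print(X,pj(c,X))
print('cam',-np.array(c['R']).T@np.array(c['t']))
a=cv2.imread('pics/w3.png')[20:160,190:280];b=w[20:160,190:280,::-1]
cv2.imwrite('pics/cmp2.png',cv2.resize(np.hstack([a,b]),None,fx=4.2,fy=4.2,interpolation=cv2.INTER_CUBIC))
```

```text
[0.4190618  0.10585488 0.18541224]
pics/w3.png [267  35  33   5 128]
pics/w3.png [180  36  27   6 104]
pics/w3.png [210  41  56  69 958]
pics/w6.png [266  37  34   5 131]
pics/w6.png [180  38  27   6  98]
pics/w6.png [244  42  22   8 118]
pics/w6.png [209  44  17   6  77]
pics/w6.png [221  57  27  53 690]
[0.53, 0.1275, 0.098] [232.53550326  60.49209364]
[0.521, 0.1275, 0.073] [235.10904757  75.52010431]
cam [0.48647438 0.10621593 0.33398668]
```

View pics/cmp2.png

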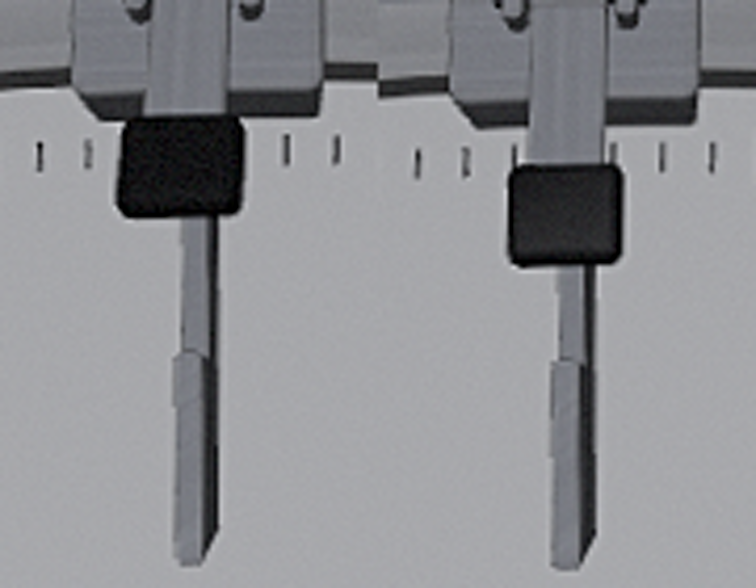

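Run:
```python
from h import *
import pickle
def pj(c,X):
    p=np.array(c['R'])@np.array(X)+np.array(c['t']);r=np.hypot(p[0],p[1]);th=np.arctan2(r,p[2]);f=foc(c)
    return np.array([c['cx'],c['cy']])+f*th*p[:2]/r
def edges(fn,cx,cy):
    g=cv2.cvtColor(cv2.imread(fn),cv2.COLOR_BGR2GRAY).astype(float)
    row=g[cy-3:cy+4].mean(0);col=g[:,cx-9:cx-4].mean(1);col2=g[:,cx-3:cx+4].mean(1)
    def cross(a,i,s,th=75):
        while a[i]<th:i+=s
        return i-s*(a[i]-th)/(a[i]-a[i-s])
    return [round(float(x),2) for x in(cross(row,cx,-1),cross(row,cx,1),cross(col,cy,-1),cross(col,cy,1))]
for k,cx,cy in(('w3',233,60),('w6',234,71)):
    c=pickle.load(open(k+'.pkl','rb'));print(k,'L R top bot',edges(f'pics/{k}.png',cx,cy))
    # hinge frame: hinge (xh,.068); flat pad top centre at (xh-.052,.073)
    for q in(0,.1,.2,.3,.4,.52):
        b=.52-q;cs,sn=np.cos(b),np.sin(b);xh=.5745
        P=lambda l,h,y:pj(c,[xh-l*cs-h*sn*-1*-1 if 0 else xh-l*cs+h*sn, y,.068+l*sn+h*cs])
        L=P(.052,.005,.1275+.012);R=P(.052,.005,.1275-.012)
        it=P(.041,.005,.1275);nt=P(.063,.005,.1275);nb=P(.063,-.005,.1275)
        print(q,np.round([L[0],R[0],it[1],nt[1],nb[1]],2),np.round(P(0.041,.005,.1275),1))
```

```text
w3 L R top bot [217.79, 247.57, 47.0, 71.48]
0 [217.57 248.36  46.18  66.93  74.67] [233.5  46.2]
0.1 [218.31 248.56  49.77  72.06  78.48] [233.9  49.8]
0.2 [219.08 248.76  52.92  76.36  81.44] [234.3  52.9]
0.3 [219.86 248.97  55.6   79.81  83.58] [234.6  55.6]
0.4 [220.64 249.18  57.81  82.43  84.93] [235.   57.8]
0.52 [221.55 249.42  59.81  84.5   85.55] [235.5  59.8]
w6 L R top bot [220.55, 247.67, 58.66, 83.02]
0 [217.33 247.86  48.18  68.83  76.49] [233.2  48.2]
0.1 [218.08 248.07  51.73  73.9   80.24] [233.5  51.7]
0.2 [218.85 248.28  54.85  78.15  83.17] [233.9  54.8]
0.3 [219.63 248.51  57.5   81.56  85.27] [234.3  57.5]
0.4 [220.41 248.73  59.68  84.14  86.6 ] [234.7  59.7]
0.52 [221.34 248.99  61.65  86.18  87.2 ] [235.1  61.7]
```

Run:
```python
from h import *
import pickle
from scipy.optimize import least_squares
def pj(c,X):
    p=np.array(c['R'])@np.array(X)+np.array(c['t']);r=np.hypot(p[0],p[1]);th=np.arctan2(r,p[2]);f=foc(c)
    return np.array([c['cx'],c['cy']])+f*th*p[:2]/r
def cross(a,i,s,th):
    while (a[i]<th):i+=s
    return i-s*(a[i]-th)/(a[i]-a[i-s])
for k in('w4','w5'):
    c=pickle.load(open(k+'.pkl','rb'));g=cv2.cvtColor(cv2.imread(f'pics/{k}.png'),cv2.COLOR_BGR2GRAY).astype(float)
    print(k,g[210:232:2,260].astype(int))
    row=g[224:229].mean(0);L=cross(row,245,-1,80);R=cross(row,275,1,80);top=cross(g[:,255:266].mean(1),222,-1,70)
    print(L,R,R-L,top)
    for q in(0,.1,.2,.3,.4,.52):
        b=.52-q;cs,sn=np.cos(b),np.sin(b)
        for xh in(.5745,.577):
            P=lambda l,h,y:pj(c,[xh-l*cs+h*sn,y,.068+l*sn+h*cs])
            a=P(.044,.005,.1395);d=P(.044,.005,.1155);print(q,xh,np.round([a[0],d[0],d[0]-a[0],P(.041,.005,.1275)[1]],2))
    # finger tip corners
    for X in([.5245+.011,.1278,None],[.5245-.011,.1278,None],[.5245,.1278,None]):
        zt=(.0828 if k=='w4' else .0788)-.014;X[2]=zt;print('tip',X,pj(c,X).round(1))
```

```text
w4 [124 124 124 132   1  28  41  41  41  47  39]
237.7898448519041 281.5496688741722 43.759824022268106 217.41577335375192
0 0.5745 [236.69 285.18  48.49 218.23]
0 0.577 [236.56 285.33  48.76 213.47]
0.1 0.5745 [237.34 284.46  47.12 220.16]
0.1 0.577 [237.22 284.59  47.38 215.54]
0.2 0.5745 [237.96 283.76  45.8  221.21]
0.2 0.577 [237.85 283.89  46.04 216.72]
0.3 0.5745 [238.56 283.09  44.54 221.45]
0.3 0.577 [238.45 283.22  44.77 217.07]
0.4 0.5745 [239.12 282.46  43.35 220.92]
0.4 0.577 [239.02 282.58  43.56 216.65]
0.52 0.5745 [239.75 281.76  42.01 219.37]
0.52 0.577 [239.66 281.87  42.22 215.22]
tip [0.5355, 0.1278, 0.0688] [260.2 213.6]
tip [0.5135, 0.1278, 0.0688] [260.2 247.9]
tip [0.5245, 0.1278, 0.0688] [260.2 231.2]
w5 [126 124 123 124 130  56  27  48  46  53  42]
237.6043046357616 281.72661870503595 44.12231406927435 219.77888730385163
0 0.5745 [236.11 285.87  49.76 221.06]
0 0.577 [235.98 286.03  50.05 216.19]
0.1 0.5745 [236.79 285.11  48.31 222.96]
0.1 0.577 [236.67 285.26  48.59 218.24]
0.2 0.5745 [237.45 284.37  46.92 223.96]
0.2 0.577 [237.33 284.52  47.19 219.37]
0.3 0.5745 [238.07 283.68  45.6  224.13]
0.3 0.577 [237.96 283.81  45.85 219.66]
0.4 0.5745 [238.66 283.02  44.35 223.52]
0.4 0.577 [238.56 283.14  44.59 219.17]
0.52 0.5745 [239.32 282.28  42.96 221.86]
0.52 0.577 [239.22 282.4   43.18 217.62]
tip [0.5355, 0.1278, 0.0648] [260.3 213.6]
tip [0.5135, 0.1278, 0.0648] [260.2 247.9]
tip [0.5245, 0.1278, 0.0648] [260.2 231.1]
```

The lever followed the finger down but likely stopped slightly short of flat, since no end-stop force showed. I'll press again until the force rises.

>>> drive_tool:
  commands:
    - [[0.26, -0.05, 0, 0, 0, 0, 1], [0.53, -0.11, 0, 0, 0, 0, 1], [0.53, -0.11, 0.2, 0, 0, 0, 1], [0.53, -0.11, 0.4, 0, 0, 0, 1], [0.53, -0.11, 0.52, 0, 0, 0, 1]]

```text
t: 13.78
ee_pos: [0.5245, 0.1278, 0.0777]
orientation: [0.0, 1.0, -0.0, -0.002]
ft_force: [0.8, 0.3, -0.8]
opening: 0.0001
finger_force: 0.0
```

>>> drive_tool:
  commands:
    - [[0, 0, 0.01, 0, 0, 0, 1], [0, 0, 0.02, 0, 0, 0, 1], [0, 0, 0.03, 0, 0, 0, 1], [0, 0, 0.03, 0, 0, 0, 1]]

```text
t: 14.28
ee_pos: [0.5249, 0.1279, 0.0757]
orientation: [-0.0, 1.0, -0.0, 0.001]
ft_force: [-0.0, -0.0, -0.1]
opening: -0.0003
finger_force: 0.0
```

>>> drive_tool:
  commands:
    - [[0, 0, 0.005, 0, 0, 0, 1], [0, 0, 0.01, 0, 0, 0, 1], [0, 0, 0.01, 0, 0, 0, 1]]

```text
t: 14.65
ee_pos: [0.5244, 0.1278, 0.0729]
orientation: [0.0, 1.0, -0.0, -0.0]
ft_force: [-0.3, 0.2, 0.5]
opening: 0.0002
finger_force: 0.0
```

>>> drive_tool:
  commands:
    - [[0, 0, 0.005, 0, 0, 0, 1], [0, 0, 0.01, 0, 0, 0, 1], [0, 0, 0.01, 0, 0, 0, 1]]

```text
t: 15.02
ee_pos: [0.5244, 0.1278, 0.0709]
orientation: [0.0, 1.0, -0.0, -0.0]
ft_force: [-1.2, -0.2, 1.9]
opening: 0.0001
finger_force: 0.5
```

>>> drive_tool:
  commands:
    - [[0, 0, 0.005, 0, 0, 0, 1], [0, 0, 0.01, 0, 0, 0, 1], [0, 0, 0.01, 0, 0, 0, 1]]

```text
t: 15.4
ee_pos: [0.5245, 0.1278, 0.0688]
orientation: [0.0, 1.0, -0.0, -0.0]
ft_force: [-0.4, 0.5, 1.2]
opening: 0.0001
finger_force: 0.3
```

>>> drive_tool:
  commands:
    - [[0, 0, 0.005, 0, 0, 0, 1], [0, 0, 0.01, 0, 0, 0, 1], [0, 0, 0.01, 0, 0, 0, 1]]

```text
t: 15.78
ee_pos: [0.5245, 0.1278, 0.0668]
orientation: [0.0, 1.0, -0.0, 0.0]
ft_force: [0.4, -0.7, 0.4]
opening: -0.0001
finger_force: 0.1
```

Run:
```python
from h import *
import pickle
def pj(c,X):
    p=np.array(c['R'])@np.array(X)+np.array(c['t']);r=np.hypot(p[0],p[1]);th=np.arctan2(r,p[2]);f=foc(c)
    return np.array([c['cx'],c['cy']])+f*th*p[:2]/r
def cross(a,i,s,th):
    while (a[i]<th):i+=s
    return i-s*(a[i]-th)/(a[i]-a[i-s])
c=calibration('wrist');snap('wrist','w7');pickle.dump(c,open('w7.pkl','wb'))
g=cv2.cvtColor(cv2.imread('pics/w7.png'),cv2.COLOR_BGR2GRAY).astype(float)
print(g[205:250:2,250].astype(int));print(g[205:250:2,260].astype(int));
top=cross(g[:,255:266].mean(1),228,-1,70);t=int(top)
for r in(t+5,t+8):
    row=g[r-1:r+2].mean(0);L=cross(row,250,-1,80);R=cross(row,270,1,80);print(r,L,R,R-L)
print('top',top)
xh=.577
for q in(.3,.4,.46,.52,.6):
    b=.52-q;cs,sn=np.cos(b),np.sin(b)
    P=lambda l,h,y:pj(c,[xh-l*cs+h*sn,y,.068+l*sn+h*cs])
    a=P(.045,.005,.1395);d=P(.045,.005,.1155);print(q,np.round([a[0],d[0],d[0]-a[0],P(.041,.005,.1275)[1]],2))
# block edges in x as scale check
s=cv2.cvtColor(cv2.imread('pics/scene.png'),0) if 0 else None
print(proj('scene',[.530,.1275,.098]),proj('scene',[.521,.1275,.073]))
```

```text
[124 126 125 128 127 128 126 128 127 126  84  19  37  49  55  55  51  52
  54  55  50  48  55]
[126 125 127 126 126 124 125 124 125 128  85  29  37   4  16   7  10  13
   6   9  15   7   1]
230 237.40925266903915 281.93333333333334 44.52408066429419
233 237.4388489208633 281.8988764044944 44.46002748363108
top 225.19383259911893
0.3 [236.27 285.64  49.37 228.36]
0.4 [236.98 284.86  47.88 227.59]
0.46 [237.38 284.41  47.04 226.75]
0.52 [237.76 283.99  46.23 225.66]
0.6 [238.24 283.46  45.22 223.84]
[246.60572702 226.44430569] [249.02006801 231.84168231]
```

>>> drive_tool:
  commands:
    - [[0, 0, 0.005, 0, 0, 0, 1], [0, 0, 0.01, 0, 0, 0, 1], [0, 0, 0.01, 0, 0, 0, 1]]

```text
t: 16.2
ee_pos: [0.5246, 0.1278, 0.0661]
orientation: [0.0, 1.0, -0.0, 0.0]
ft_force: [-5.1, -1.0, 8.9]
opening: 0.0
finger_force: 4.3
```

>>> drive_tool:
  commands:
    - [[0, 0, 0.005, 0, 0, 0, 1], [0, 0, 0.01, 0, 0, 0, 1], [0, 0, 0.01, 0, 0, 0, 1]]

```text
t: 16.58
ee_pos: [0.5247, 0.1279, 0.0657]
orientation: [0.0, 1.0, 0.0, 0.0]
ft_force: [-11.3, -1.4, 19.3]
opening: -0.0003
finger_force: 9.5
```

The end stop is felt at 19 N, but the sideways force suggests edge contact. I'll lift and press again nearer the hinge to confirm.

>>> drive_tool:
  commands:
    - [[0, 0, -0.1, 0, 0, 0, 1], [0, 0, -0.2, 0, 0, 0, 1], [0.05, 0, -0.2, 0, 0, 0, 1], [0.05, 0, -0.17, 0, 0, 0, 1], [0.05, 0, -0.14, 0, 0, 0, 1]]

```text
t: 17.2
ee_pos: [0.5338, 0.1276, 0.089]
orientation: [0.0, 1.0, -0.0, -0.001]
ft_force: [0.4, 0.0, -1.3]
opening: -0.0002
finger_force: 0.0
```

>>> drive_tool:
  commands:
    - [[0, 0, 0.01, 0, 0, 0, 1], [0, 0, 0.02, 0, 0, 0, 1], [0, 0, 0.02, 0, 0, 0, 1]]

```text
t: 17.58
ee_pos: [0.5344, 0.1278, 0.0868]
orientation: [0.0, 1.0, -0.0, -0.0]
ft_force: [-0.6, -0.0, -0.1]
opening: 0.0
finger_force: 0.0
```

>>> drive_tool:
  commands:
    - [[0, 0, 0.01, 0, 0, 0, 1], [0, 0, 0.02, 0, 0, 0, 1], [0, 0, 0.02, 0, 0, 0, 1]]

```text
t: 17.95
ee_pos: [0.5344, 0.1278, 0.0828]
orientation: [0.0, 1.0, -0.0, -0.0]
ft_force: [-0.2, -0.3, -0.3]
opening: 0.0002
finger_force: 0.0
```

>>> drive_tool:
  commands:
    - [[0, 0, 0.01, 0, 0, 0, 1], [0, 0, 0.02, 0, 0, 0, 1], [0, 0, 0.02, 0, 0, 0, 1]]

```text
t: 18.32
ee_pos: [0.5343, 0.1277, 0.0787]
orientation: [0.0, 1.0, -0.0, -0.0]
ft_force: [0.1, -0.1, 0.6]
opening: 0.0001
finger_force: 0.0
```

>>> drive_tool:
  commands:
    - [[0, 0, 0.01, 0, 0, 0, 1], [0, 0, 0.02, 0, 0, 0, 1], [0, 0, 0.02, 0, 0, 0, 1]]

```text
t: 18.7
ee_pos: [0.5343, 0.1278, 0.0747]
orientation: [0.0, 1.0, -0.0, -0.0]
ft_force: [0.1, 0.3, -0.1]
opening: -0.0001
finger_force: 0.0
```

>>> drive_tool:
  commands:
    - [[0, 0, 0.01, 0, 0, 0, 1], [0, 0, 0.015, 0, 0, 0, 1], [0, 0, 0.015, 0, 0, 0, 1]]

```text
t: 19.08
ee_pos: [0.5344, 0.1278, 0.0718]
orientation: [0.0, 1.0, -0.0, -0.0]
ft_force: [0.4, 0.3, 0.5]
opening: -0.0
finger_force: 0.0
```

>>> drive_tool:
  commands:
    - [[0, 0, 0.01, 0, 0, 0, 1], [0, 0, 0.015, 0, 0, 0, 1], [0, 0, 0.015, 0, 0, 0, 1]]

```text
t: 19.45
ee_pos: [0.5344, 0.1278, 0.0688]
orientation: [0.0, 1.0, -0.0, -0.0]
ft_force: [-0.7, -0.0, 0.5]
opening: -0.0001
finger_force: 0.0
```

>>> drive_tool:
  commands:
    - [[0, 0, 0.005, 0, 0, 0, 1], [0, 0, 0.01, 0, 0, 0, 1], [0, 0, 0.01, 0, 0, 0, 1]]

```text
t: 19.82
ee_pos: [0.5344, 0.1278, 0.0668]
orientation: [0.0, 1.0, -0.0, -0.0]
ft_force: [0.5, 0.6, -0.8]
opening: 0.0002
finger_force: 0.0
```

>>> drive_tool:
  commands:
    - [[0, 0, 0.005, 0, 0, 0, 1], [0, 0, 0.01, 0, 0, 0, 1], [0, 0, 0.01, 0, 0, 0, 1]]

```text
t: 20.2
ee_pos: [0.5346, 0.1278, 0.0662]
orientation: [0.0, 1.0, -0.0, 0.0]
ft_force: [-4.0, -0.4, 7.5]
opening: -0.0
finger_force: 3.8
```

Contact comes at the same height 10 mm closer to the hinge, and it is hard, so the lever is flat on its end stop. I'll move clear and check by numbers.

>>> drive_tool:
  commands:
    - [[0, 0, -0.15, 0, 0, 0, 1], [0, 0, -0.35, 0, 0, 0, 1], [0, 0, -0.6, 0, 0, 0, 1], [-0.29, 0.05, -0.6, 0, 0, 0, 1], [-0.58, 0.11, -0.6, 0, 0, 0, 1]]

```text
t: 20.82
ee_pos: [0.4176, 0.1057, 0.1854]
orientation: [-0.0, 1.0, 0.0, 0.001]
ft_force: [-0.4, -0.2, 1.9]
opening: -0.0
finger_force: 0.0
```

>>> drive_tool:
  commands:
    - [[0, 0, 0, 0, 0, 0, 1], [0, 0, 0, 0, 0, 0, 1], [0, 0, 0, 0, 0, 0, 1]]

```text
t: 21.2
ee_pos: [0.4196, 0.106, 0.1852]
orientation: [-0.0, 1.0, -0.0, 0.0]
ft_force: [-0.3, -0.6, 0.1]
opening: 0.0003
finger_force: 0.0
```

Run:
```python
from h import *
import pickle
def pj(c,X):
    p=np.array(c['R'])@np.array(X)+np.array(c['t']);r=np.hypot(p[0],p[1]);th=np.arctan2(r,p[2]);f=foc(c)
    return np.array([c['cx'],c['cy']])+f*th*p[:2]/r
def cross(a,i,s,th=75):
    while a[i]<th:i+=s
    return i-s*(a[i]-th)/(a[i]-a[i-s])
c8=calibration('wrist');print(monitor.observe()['ee_pos']);snap('wrist','w8')
for k,cx,cy,c in(('w3',233,60,pickle.load(open('w3.pkl','rb'))),('w6',234,71,pickle.load(open('w6.pkl','rb'))),('w8',234,72,c8)):
    g=cv2.cvtColor(cv2.imread(f'pics/{k}.png'),cv2.COLOR_BGR2GRAY).astype(float)
    row=g[cy-3:cy+4].mean(0);col=g[:,cx-9:cx-4].mean(1)
    e=np.array([cross(row,cx,-1),cross(row,cx,1),cross(col,cy,-1),cross(col,cy,1)])
    b=0;m=pj(c,[.525,.1275,.073]);print(k,e.round(2),'w',(e[1]-e[0]).round(2),'ctr row rel. to flat ref',((e[2]+e[3])/2-m[1]).round(2))
    # plate vs right board corner hole: template shift
    pm=g[118:126].mean(0);print('plate row',pm[225:248].astype(int),'pred px of plate L,R',pj(c,[.482,.1305,.075])[0].round(1),pj(c,[.482,.1245,.075])[0].round(1))
```

```text
[0.41958778 0.10596831 0.18524418]
w3 [217.79 247.57  47.    71.48] w 29.78 ctr row rel. to flat ref -10.04
plate row [167 167 167 167 168 170 158 114 123 124 124 125 119  79  34  36  59 159
 174 168 167 167 167] pred px of plate L,R 231.9 238.9
w6 [220.55 247.67  58.66  83.02] w 27.13 ctr row rel. to flat ref -0.22
plate row [167 167 167 168 170 162 127 128 122 124 124 127 102  47  38  33  92 161
 172 169 168 167 168] pred px of plate L,R 231.6 238.6
w8 [221.48 247.93  60.49  84.29] w 26.45 ctr row rel. to flat ref 0.96
plate row [168 167 167 168 170 162 131 126 122 123 124 127 102  49  38  33  85 161
 173 168 167 167 168] pred px of plate L,R 231.7 238.6
```

```bash
python3 -c "
from rig import order
print(order.close_job())"
```

```text
the job is handed in; nothing more can be done
None
```

The job is handed in at about 21 s: the stop's pin is in the V groove (stop y 0.1278 m, clip middle 0.1279 m), the lock lever is down hard on its end stop, and the arm is clear of the bench items.

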